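# Slide the presentation box home between wet rails

### The job

Push the wooden presentation box with the fingers along the display stand, in between the two low rails and fully home against the end stop. The rails have just been lacquered and are still wet, so neither the box nor the robot may touch them. Only push the box, never lift or tip it, and leave the jar, the figure and the mallet as they are.

Things in the scene. Friction and masses are not known exactly. Their poses are not given: they have to be found in the camera images.
- stand: Fixed wooden display stand: board 440 x 210 mm, 12 mm thick, lying on the table. Origin: centre of its underside, below the middle of the lane's mouth; x runs from mouth to end stop, z up. x -220 to 0 mm: bare apron. x 0 to 200 mm: lane between the rails, 122 mm clear, centred on y = 0. End stop: cross-bar 154 mm long, 20 mm thick, 30 mm high above the board, its face at x = +200 mm.
- rail_a: The rail on the stand's +y side: wooden bar 200 mm long, 16 mm thick, 18 mm high, standing on the board (top 30 mm above the table). Origin: centre of its underside, at x = 100, y = +69 mm of the stand; its inner face is at y = +61 mm. Freshly lacquered: nothing may touch it.
- rail_b: The other, identical rail on the stand's -y side: origin at x = 100, y = -69 mm of the stand; inner face at y = -61 mm. Freshly lacquered: nothing may touch it.
- gift_box: Closed wooden box, loose, 120 mm long (x), 96 mm wide (y), 64 mm high, about 0.5 kg, upright plain sides, lid does not open. Origin: centre of its underside. It starts on the bare apron before the mouth, its x axis roughly along the stand's x, but turned up to 13 degrees and up to 32 mm off to a side. It slides with ordinary wood friction and stops when no longer pushed.
- wax_jar: Bystander: jar of wax, 60 mm across, 60 mm high, standing on the table near the stand. Origin: centre of its underside.
- figure: Bystander: small turned wooden figure, 52 mm across, 84 mm high, standing on the table near the stand. Origin: centre of its underside.
- mallet: Bystander: wooden carver's mallet lying on the table on the far side of the stand, handle 22 mm thick along its x, head 50 mm thick and 76 mm wide at its +x end, 195 mm long overall. Origin: on the table, under the handle, about 100 mm from either end.
There are look-alikes about, which are no part of the job. What is shaped like the gift_box but purple or red is not meant.

How it is judged (in metres and radians):
At the end, for the whole second after the job is handed in: The box stands flat on the board between the rails with its leading face within 6 mm of the end stop, centred within 13 mm, square to the lane within 0.15 rad, at rest and touching neither rail (x of gift_box in the frame of stand above 0.134 m and y of gift_box in the frame of stand between -0.013 and 0.013 m and angle between the x axis of gift_box and the x axis of stand, either way round below 0.15 rad and height (world z) of gift_box between 0.009 and 0.015 m and angle between gift_box's own z axis and vertical below 0.05 rad and linear speed of gift_box below 0.01 m/s and contact force between gift_box and rail_a below 0.1 N and contact force between gift_box and rail_b below 0.1 N).
It fails at once if the box touches a rail (contact force between gift_box and rail_a above 0.1 N or contact force between gift_box and rail_b above 0.1 N).
It fails at once if the robot touches a rail (contact force between any of the fingers, the arm and rail_a above 0.1 N or contact force between any of the fingers, the arm and rail_b above 0.1 N).
It fails at once if the box is lifted off the board (height (world z) of gift_box above 0.02 m).
It fails at once if the box is tipped (angle between gift_box's own z axis and vertical above 0.17 rad).
It fails at once if the jar, figure or mallet is moved (distance of any of wax_jar, figure, mallet from where it was at the start of the episode above 0.012 m).
It also fails if it takes over 72 s, if anything falls off the work surface, if the arm or the gripper's body presses on something with over 40 N, if the wrist force passes 120 N, or if a joint passes its speed limit or range.

### The arm

A 6-joint arm with a two-finger parallel gripper is mounted at the origin on the work surface. World frame = base frame: x ahead of the robot, y to its left, z up, the work surface at z = 0. Lengths are in m, angles in degrees, forces in N, time in s.
With the tool pointing down it reaches from about 0.4 to 0.825 m from the base axis. Payload 7 kg.
Tool frame: the origin (TCP) lies on the front face of the gripper's body, between the roots of the fingers; the fingertips stand 66 mm ahead of it and the grasp point (between the pads) lies 47 mm ahead of it; z points along the fingers, y is the line along which they close (so a half turn about z gives the same grasp; the last joint's range is limited). The gripper opens to 88 mm and grips with 3 to 60 N. Pads are 19 mm wide; open, the fingers measure 130 mm over their backs; the gripper's body (78 mm by 193 mm) begins 47 mm behind the grasp point.
Start: joints at [86.179, 20.546, 0.682, 0, -70.136, -16.507], TCP at [0.235, 0.633, 0.292] pointing down, gripper open.
Joint ranges: [-176.03, 176.03], [-82.01, 121.73], [-58.28, 71.71], [-173.87, 95.51], [-174.79, -0.11], [-173.66, 173.66]. Speed limits (degrees/s): [136.94, 136.94, 172.46, 180, 180, 180].

### API

Orientations are given as [roll, pitch, yaw] about the fixed x, y, z axes, in that order (R = Rz(yaw) Ry(pitch) Rx(roll)).
In Python, from plant import ctrl gives the robot as it stands.
- The arm moves only by the tool send_rows, never from a script. Its argument "deltas" is a list of rows, each a list of 2 entries, a list of its own where there are three numbers: the shift along the tool's x, y, z each as a share of 800 mm, from -1 to 1, then the turn about the tool's z as a share of 90 degrees, from -1 to 1. A call has exactly 5 rows; each row is the pose to reach, as a shift and turn from the pose commanded when the call began, along the tool's axes at that moment; what a row does not reach only later rows make up. A row lasts 1/12 s, in which the tool goes at most 41.7 mm and 7.16 degrees, less where a joint would pass 70% of its speed; a pose out of reach is approached as far as the arm can. A call with a number of a shift or a turn outside -1 to 1 is refused whole. A call with a gripper value outside its range is refused whole. "gripper" is the opening, from 0 (shut) to 1 (fully open), set as the call begins (left out, the last holds). The fingers move at their own pace and stop on an object; the grip force is fixed at half the most. Time passes only in rows, so rows that repeat a pose let the fingers close, or fill a call up. It gives the time, the measured TCP pose, the force, the opening and the grip force at its end, in the units of the state.
- ctrl.get_obs(): the state, without advancing time (a new reading comes with each control period).
- ctrl.snapshot(name): name is "side" or "top"; returns a dict with "color" (400x640x3 uint8, red, green, blue), "vertical_fov" (degrees; the focal length in pixels is half the picture's height over the tangent of half this angle, whatever the lens; pixels are square), "cx", "cy" (the principal point, pixels), "rvec" (rotation vector, rad) and "tvec" (3), from world to camera coordinates, as OpenCV has them. Camera axes: x right, y down, z forward; pixel columns grow to the right and rows downward; lengths in m; the calibration is good to about 2 mm. A picture is of the moment at which its call begins. There is no depth.
- ctrl.close_job(): hands the job in; it is judged then, once.
Trained networks look in a picture, given as the dict that the camera call returned (one of the last four; its "shot" number tells which), for a name from the list of things; names that differ only in an ending like _2 or _b are one class to them, and where a whole thing is asked for, a point or a joint stands for the part that bears it (a point fixed in the world has none). Each returns a list of dicts, best first, with "conf" (0 to 1); they miss things now and then, are a little off and sometimes report something else, mostly with a low value. They report only what shows in the picture. A call takes as long as a camera call. They do not tell look-alikes from the thing itself.
- ctrl.boxes_of(picture, thing): "xy" ([column, row] as shares, 0 to 1, of the picture: columns of its width, rows of its height, amid what is visible of it).
- ctrl.cut_out(picture, thing): "pixels" (400x640 bool, what is visible of it) and "xy" ([column, row] as shares, 0 to 1, of the picture: columns of its width, rows of its height, amid what is visible of it).
The state is a dict: "clock": time; "joint_pos": joint angles; "qvel": joint speeds; "tau": joint torques, N m; "tool_pos": TCP position; "orientation": TCP orientation; "force": force on the tool from outside, world axes, zero at the start; "moment": the same for the moment, N m; "opening": finger opening in m; "gripper_force": force on a finger pad.
Only numpy, scipy, OpenCV 4.12 (cv2) and the standard library are available. Lean on these libraries where they do the work, as an engineer would, in place of code of your own. Each camera call takes 0.05 s, during which the arm holds its last target. There are 200 camera calls.

## Working session

There is one attempt and no reset: what is moved stays moved. The work goes in short steps, Python scripts to look and compute and a tool call to move; the robot and the scene stay as the last step left them, time stands still between calls to the robot, and variables do not carry over. Pictures are saved under pics/ and viewed, at most 12 in all, crops included, and the job is handed in when it is done.

Besides the shell and the picture viewer there is one more tool, called as a command line: name --argument value ..., lists and objects as JSON in quotes. send_rows: Moves the arm, as the interface text tells. Shift numbers are shares of 800 mm and turn numbers shares of 90 degrees, none past 1 either way. Its arguments: {"type":"object","properties":{"deltas":{"type":"array","items":{"type":"array"}},"gripper":{"type":"number"}},"required":["deltas"]}

```bash
mkdir -p pics; cat > h.py <<'E'
import numpy as np, cv2, pickle
from plant import ctrl
def K(p):
    h=p["color"].shape[0]; f=h/2/np.tan(np.radians(p["vertical_fov"])/2)
    return np.array([[f,0,p["cx"]],[0,f,p["cy"]],[0,0,1]])
def proj(p,X):
    return cv2.projectPoints(np.float64(X).reshape(-1,1,3),np.float64(p["rvec"]),np.float64(p["tvec"]),K(p),None)[0].reshape(-1,2)
def ray(p,uv,z):
    R=cv2.Rodrigues(np.float64(p["rvec"]))[0]; t=np.float64(p["tvec"]).ravel(); uv=np.float64(uv).reshape(-1,2)
    d=(R.T@np.linalg.inv(K(p))@np.c_[uv,np.ones(len(uv))].T).T; c=-R.T@t
    return c+d*((z-c[2])/d[:,2])[:,None]
def save(p,n): cv2.imwrite(f"pics/{n}.png",p["color"][:,:,::-1])
E
python3 - <<'E'
from h import *
print(ctrl.get_obs())
for n in("top","side"):
    p=ctrl.snapshot(n); save(p,n+"0"); print({k:v for k,v in p.items() if k!="color"})
    for t in("stand","rail_a","gift_box","wax_jar","figure","mallet"):
        for r in ctrl.cut_out(p,t):
            m=r["pixels"]; uv=np.array(r["xy"])*[640,400]; print(n,t,round(r["conf"],2),uv.round(1),m.sum(),p["color"][m].mean(0).round(),ray(p,uv,.03)[0].round(3))
    pickle.dump(p,open(n+"0.pkl","wb"))
E
```

```text
{'clock': 0.0, 'joint_pos': array([ 8.61774994e+01,  2.05907010e+01,  6.32332589e-01, -1.99863159e-02,
       -7.01361745e+01, -1.65082429e+01]), 'qvel': array([ 0.08366645, -0.03461711, -0.02324277,  0.0066625 ,  0.06652694,
       -0.10534553]), 'tau': array([ 1.59335134e-03, -5.82718921e+01,  2.93041956e+01,  6.99727044e+00,
        7.03483616e-03, -1.49113962e-04]), 'tool_pos': array([0.23439008, 0.63257621, 0.29122036]), 'orientation': array([ 1.79904015e+02, -8.85342667e-03, -2.03375426e+01]), 'force': array([-0.1213187 , -1.01844768,  0.44488256]), 'moment': array([-0.02719496, -0.00261485, -0.01138338]), 'gripper_force': 0.0, 'opening': 0.08776924130280007}
{'vertical_fov': 57.05536453430774, 'cx': 321.3145058090557, 'cy': 199.56144120434112, 'rvec': array([ 2.18808247, -2.18120969,  0.12638159]), 'tvec': array([-0.04946546,  0.52416642,  0.93575474]), 'shot': 1}
top stand 0.73 [301.4 208. ] 11440 [245. 219. 151.] [0.502 0.004 0.03 ]
top rail_a 0.89 [283.3 235. ] 414 [230. 156.  86.] [0.432 0.05  0.03 ]
top rail_a 0.83 [275.8 183.7] 505 [223. 152.  85.] [0.565 0.071 0.03 ]
to
[... 775 characters left out ...]
 0.97499029]), 'shot': 2}
side stand 0.67 [300.9 203.9] 9841 [224. 193. 141.] [ 0.503 -0.024  0.03 ]
side rail_a 0.67 [310.8 173. ] 527 [186. 140.  87.] [0.575 0.059 0.03 ]
side gift_box 0.77 [375.4 134. ] 1822 [197.  50.  33.] [0.809 0.108 0.03 ]
side gift_box 0.67 [263.  348.7] 4275 [151.  78. 181.] [ 0.269 -0.312  0.03 ]
side gift_box 0.66 [335.7 239.4] 3021 [211. 183. 133.] [ 0.519 -0.158  0.03 ]
side gift_box 0.6 [383.5 343.5] 4369 [149.  79. 178.] [ 0.469 -0.414  0.03 ]
side wax_jar 0.7 [257.9 138.3] 536 [202. 200. 199.] [0.516 0.255 0.03 ]
side figure 0.88 [315.  142.6] 413 [161. 116.  70.] [0.644 0.16  0.03 ]
side mallet 0.85 [392.8 182.7] 1182 [189. 151. 101.] [ 0.737 -0.074  0.03 ]
```

View pics/top0.png

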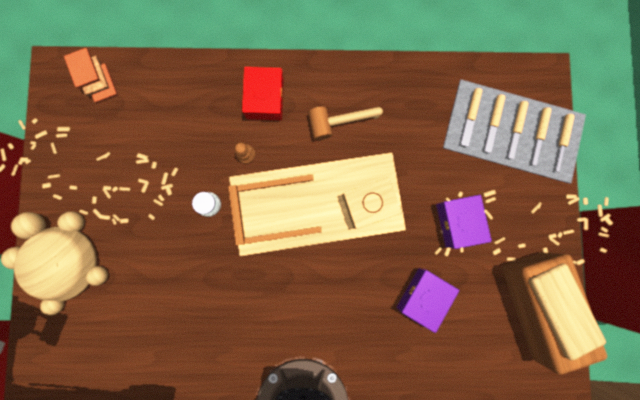

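View pics/side0.png

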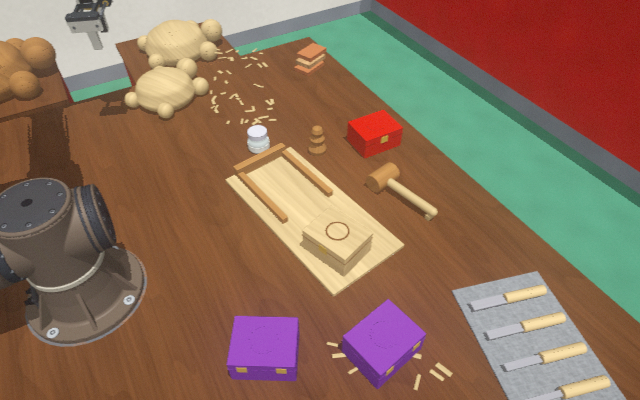

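```bash
cat >> h.py <<'E'
from scipy.optimize import minimize
def cub(x0,x1,y0,y1,z0,z1): return np.array([[x,y,z] for x in(x0,x1) for y in(y0,y1) for z in(z0,z1)])
STAND=[cub(-.22,.22,-.105,.105,0,.012),cub(.2,.22,-.077,.077,.012,.042),cub(0,.2,.061,.077,.012,.03),cub(0,.2,-.077,-.061,.012,.03)]
BOX=[cub(-.06,.06,-.048,.048,.012,.076)]
def place(X,q):
    c,s=np.cos(q[2]),np.sin(q[2]); return X@np.array([[c,-s,0],[s,c,0],[0,0,1]]).T+[q[0],q[1],0]
def sil(p,parts,q):
    S=4; m=np.zeros((400*S,640*S),np.uint8)
    for P in parts:
        uv=(proj(p,place(P,q))+.5)*S-.5
        cv2.fillConvexPoly(m,cv2.convexHull(np.round(uv).astype(np.int32)),1)
    return cv2.resize(m.astype(np.float32),(640,400),interpolation=cv2.INTER_AREA)
def fit(p,parts,mask,q0):
    b=cv2.GaussianBlur(mask.astype(np.float32),(0,0),.7)
    f=lambda q:np.abs(cv2.GaussianBlur(sil(p,parts,q),(0,0),.7)-b).sum()/mask.sum()
    q=np.array(q0,float)
    for d in(.03,.008,.003):
        r=minimize(f,q,method="Nelder-Mead",options=dict(initial_simplex=np.vstack([q]+[q+np.eye(3)[i]*d*[1,1,4][i] for i in range(3)]),xatol=1e-5,fatol=1e-5)); q=r.x
    return q,r.fun
def rel(b,s):
    c,sn=np.cos(s[2]),np.sin(s[2]); d=b[:2]-s[:2]
    return np.array([c*d[0]+sn*d[1],-sn*d[0]+c*d[1],(b[2]-s[2]+np.pi/2)%np.pi-np.pi/2])
def boxmask(p,near):
    c=[r for r in ctrl.cut_out(p,"gift_box") if p["color"][r["pixels"]].mean(0)[1]>130]
    c=[r for r in c if np.linalg.norm(ray(p,np.array(r["xy"])*[640,400],.05)[0,:2]-near)<.08]
    return c[0]["pixels"] if c else None
E
python3 - <<'E'
from h import *
for n in("top","side"):
    p=ctrl.snapshot(n); bm=boxmask(p,[.52,-.16]); m=ctrl.cut_out(p,"stand")[0]["pixels"]|bm
    for t in("rail_a",):
        for r in ctrl.cut_out(p,t): m=m|r["pixels"]
    m=cv2.morphologyEx(m.astype(np.uint8),cv2.MORPH_CLOSE,np.ones((5,5)))>0
    s,e=fit(p,STAND,m,[.515,-.02,np.radians(98)]); b,eb=fit(p,BOX,bm,[.515,-.17,np.radians(98)])
    print(n,s.round(4),np.degrees(s[2]),e,b.round(4),np.degrees(b[2]),eb,rel(b,s))
    im=p["color"][:,:,::-1].copy()
    for P,q in[(x,s) for x in STAND]+[(BOX[0],b)]:
        cv2.polylines(im,[cv2.convexHull(proj(p,place(P,q)).round().astype(np.int32))],1,(255,0,0),1)
    cv2.imwrite(f"pics/fit_{n}.png",cv2.resize(im[130:300,190:440],None,fx=3,fy=3)) 
E
python3 - <<'E'
import cv2,numpy as np
a=cv2.imread('pics/fit_top.png');b=cv2.imread('pics/fit_side.png')
cv2.imwrite('pics/fit.png',cv2.resize(np.vstack([a,b]),(440,598)))
E
```

```text
top [ 0.5168 -0.0371  1.7238] 98.76793386733854 0.1290911278220893 [ 0.513  -0.1728  1.9023] 108.99574113474796 0.04456448454394119 [-0.13351759  0.02438494  0.17850891]
side [ 0.5187 -0.0322  1.7248] 98.82652466615197 0.02689061352455286 [ 0.5155 -0.1697  1.8904] 108.31119946691915 0.03701945641977558 [-0.13534908  0.02422351  0.1655388 ]
```

View pics/fit_top.png

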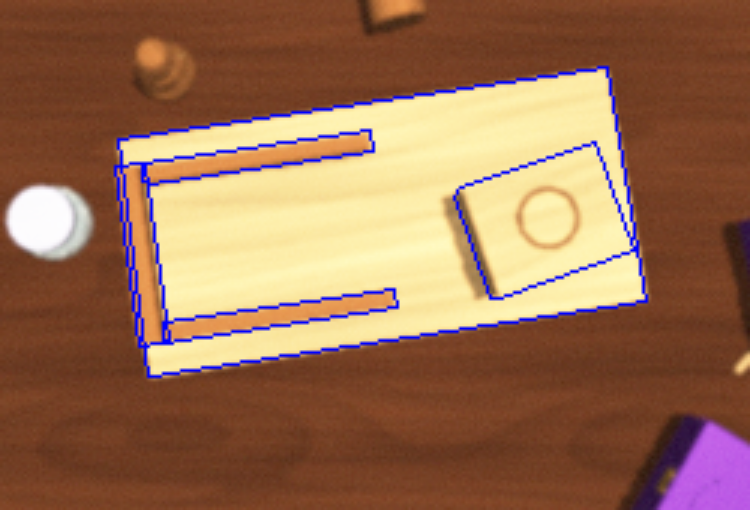

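View pics/fit_side.png

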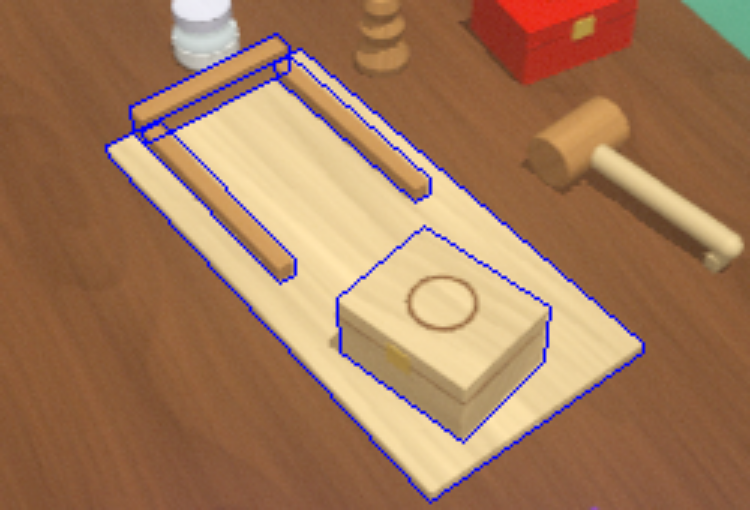

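Both fits agree: the stand is at about (0.518, -0.034) with yaw 98.8°. The box, in the stand frame, is at (-134, +24) mm and turned +9.7°.

1. Square and centre the box on the apron, using two half-open fingers flush on its +y side.
2. Push it home from behind, with the fingertips kept above rail height.

```bash
cat >> h.py <<'E'
S0=np.array([.518,-.034,np.radians(98.8)])
def w(xr,yr):  # stand->world xy
    return place(np.array([[xr,yr,0.]]),S0)[0,:2]
def go(xy,z,yaw):
    o=ctrl.get_obs(); y=np.radians(o["orientation"][2]); d=np.r_[xy,z]-o["tool_pos"]
    v=[d[0]*np.cos(y)+d[1]*np.sin(y), d[0]*np.sin(y)-d[1]*np.cos(y), -d[2]]
    t=-((yaw-o["orientation"][2]+180)%360-180)
    print("clock",round(o["clock"],2),"pos",o["tool_pos"].round(4),"yaw",o["orientation"][2].round(2),"target",np.r_[xy,z].round(3),"shares",(np.array(v)/.8).round(4),"turn",round(t/90,4),"mm",round(np.linalg.norm(d)*1e3))
E
python3 -c "
from h import *
print(w(-.134,.135)); go([.5,.2],.29,8.8)"
```

```text
[ 0.40508927 -0.18707569]
clock 1.1 pos [0.2345 0.6329 0.2921] yaw -20.32 target [0.5  0.2  0.29] shares [0.4992 0.3922 0.0027] turn -0.3236 mm 508
```

send_rows --deltas '[[[0.05, 0.04, 0], -0.07], [[0.1, 0.078, 0], -0.14], [[0.15, 0.117, 0], -0.21], [[0.2, 0.156, 0], -0.28], [[0.25, 0.195, 0], -0.323]]' --gripper 0.45

```text
clock: 1.52
tool_pos: [0.3446, 0.454, 0.2923]
orientation: [-180.0, -0.0, 9.1]
force: [2.0, -1.0, 0.8]
opening: 0.0597
gripper_force: 0.0
```

```bash
python3 -c "
from h import *
go([.5,.1],.29,8.8);print(ctrl.get_obs()['opening'],ctrl.get_obs()['joint_pos'])"
```

```text
clock 1.52 pos [0.3446 0.454  0.2923] yaw 9.12 target [0.5  0.1  0.29] shares [0.1217 0.4677 0.0029] turn 0.0036 mm 387
0.05970696091042844 [ 7.24678018e+01  1.06923488e+01 -1.28581310e+01  6.30676019e-03
 -6.64298762e+01  2.66493902e+01]
```

send_rows --deltas '[[[0.012, 0.048, 0], 0], [[0.024, 0.096, 0], 0], [[0.036, 0.144, 0], 0], [[0.048, 0.192, 0], 0], [[0.06, 0.24, 0], 0]]'

```text
clock: 1.93
tool_pos: [0.4209, 0.2714, 0.2925]
orientation: [-180.0, -0.0, 8.8]
force: [1.2, 0.5, 0.1]
opening: 0.0396
gripper_force: 0.0
```

send_rows --deltas '[[[0.012, 0.048, 0], 0], [[0.024, 0.096, 0], 0], [[0.036, 0.144, 0], 0], [[0.048, 0.192, 0], 0], [[0.06, 0.23, 0], 0]]'

```text
clock: 2.35
tool_pos: [0.4963, 0.0962, 0.2926]
orientation: [-180.0, -0.0, 8.7]
force: [0.5, 1.9, -0.4]
opening: 0.0395
gripper_force: 0.0
```

```bash
python3 -c "
from h import *
go(w(-.134,.14),.2,8.8);print(ctrl.get_obs()['opening'])"
```

```text
clock 2.35 pos [0.4963 0.0962 0.2926] yaw 8.72 target [ 0.4   -0.188  0.2  ] shares [-0.1727  0.3327  0.1158] turn -0.0009 mm 314
0.03945250602708816
```

send_rows --deltas '[[[-0.022, 0.042, 0.014], 0], [[-0.044, 0.084, 0.028], 0], [[-0.066, 0.126, 0.042], 0], [[-0.088, 0.168, 0.056], 0], [[-0.11, 0.21, 0.07], 0]]'

```text
clock: 2.77
tool_pos: [0.4337, -0.0823, 0.2361]
orientation: [-180.0, -0.1, 8.8]
force: [0.8, -0.7, 0.1]
opening: 0.0392
gripper_force: 0.0
```

send_rows --deltas '[[[-0.02, 0.04, 0.015], 0], [[-0.04, 0.08, 0.03], 0], [[-0.062, 0.12, 0.045], 0], [[-0.062, 0.12, 0.045], 0], [[-0.062, 0.12, 0.045], 0]]'

```text
clock: 3.18
tool_pos: [0.399, -0.1848, 0.1997]
orientation: [-180.0, 0.1, 8.5]
force: [0.4, -0.8, 0.3]
opening: 0.0395
gripper_force: 0.0
```

```bash
python3 -c "
from h import *
go(w(-.134,.14),.102,8.8); go(w(-.134,.0575),.102,8.8)
p=ctrl.snapshot('side');save(p,'s1')"
```

```text
clock 3.18 pos [ 0.399  -0.1848  0.1997] yaw 8.51 target [ 0.4   -0.188  0.102] shares [0.0009 0.004  0.1221] turn -0.0032 mm 98
clock 3.18 pos [ 0.399  -0.1848  0.1997] yaw 8.51 target [ 0.482 -0.175  0.102] shares [0.104  0.0034 0.1221] turn -0.0032 mm 128
```

View pics/s1.png

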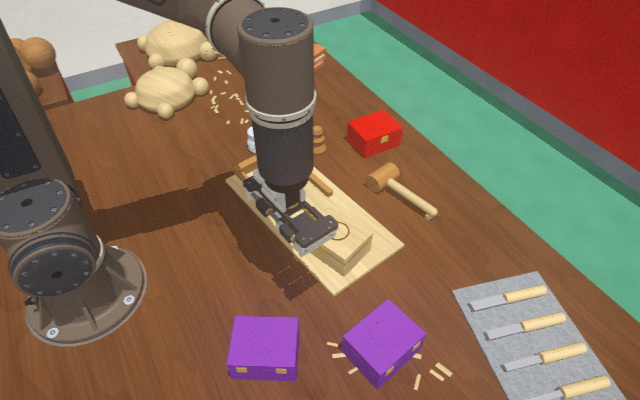

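send_rows --deltas '[[[0, 0.002, 0.04], -0.003], [[0, 0.004, 0.08], -0.003], [[0.001, 0.004, 0.122], -0.003], [[0.001, 0.004, 0.122], -0.003], [[0.001, 0.004, 0.122], -0.003]]'

```text
clock: 3.65
tool_pos: [0.4014, -0.1854, 0.1022]
orientation: [-180.0, 0.2, 9.1]
force: [-0.1, 0.2, 0.2]
opening: 0.0396
gripper_force: 0.0
```

send_rows --deltas '[[[0.015, 0, 0], 0], [[0.03, 0, 0], 0], [[0.045, 0, 0], 0], [[0.055, 0, 0], 0], [[0.06, 0, 0], 0]]'

```text
clock: 4.07
tool_pos: [0.4499, -0.1784, 0.1033]
orientation: [180.0, 0.0, 9.1]
force: [-6.4, -1.2, 4.5]
opening: 0.0399
gripper_force: 2.8
```

```bash
python3 -c "
from h import *
go(w(-.134,.0575),.102,8.8)"
```

```text
clock 4.07 pos [ 0.4499 -0.1784  0.1033] yaw 9.05 target [ 0.482 -0.175  0.102] shares [0.0398 0.0023 0.0016] turn 0.0028 mm 32
```

send_rows --deltas '[[[0.007, 0, 0], 0], [[0.014, 0, 0], 0], [[0.021, 0, 0], 0], [[0.028, 0, 0], 0], [[0.034, 0, 0], 0]]'

```text
clock: 4.48
tool_pos: [0.4747, -0.1743, 0.1024]
orientation: [-180.0, 0.1, 9.0]
force: [-4.4, -0.9, 2.0]
opening: 0.0396
gripper_force: 2.5
```

```bash
cat >> h.py <<'E'
def look(near,tag=None):
    for n in("top","side"):
        p=ctrl.snapshot(n); m=boxmask(p,near)
        if tag: save(p,tag+n)
        if m is None: print(n,"none"); continue
        b,e=fit(p,BOX,m,[near[0],near[1],S0[2]]); r=rel(b,S0); print(n,(r[:2]*1e3).round(1),np.degrees(r[2]).round(1),round(e,3),m.sum())
E
python3 -c "
from h import *
go(w(-.134,.0575),.102,8.8);print(ctrl.get_obs()['force']);look(w(-.134,0),'a')"
```

```text
clock 4.48 pos [ 0.4747 -0.1743  0.1024] yaw 8.99 target [ 0.482 -0.175  0.102] shares [0.0084 0.0024 0.0005] turn 0.0021 mm 7
[-4.40420203 -0.90429909  2.02968748]
top [-155.5  -15.2] 18.3 6.789 254
side [-141.3   -0.8] -2.2 1.49 1249
```

send_rows --deltas '[[[0.003, 0, 0], 0], [[0.006, 0, 0], 0], [[0.006, 0, 0], 0], [[0.006, 0, 0], 0], [[0.006, 0, 0], 0]]'

```text
clock: 5.1
tool_pos: [0.4796, -0.1739, 0.1025]
orientation: [-180.0, 0.1, 9.0]
force: [-5.5, -0.9, 1.5]
opening: 0.0394
gripper_force: 2.6
```

send_rows --deltas '[[[-0.02, 0, 0], 0], [[-0.04, 0.03, 0], 0], [[-0.05, 0.08, 0], 0], [[-0.05, 0.13, 0], 0], [[-0.05, 0.18, 0], 0]]'

```text
clock: 5.52
tool_pos: [0.4646, -0.3239, 0.1034]
orientation: [179.9, -0.2, 9.1]
force: [0.0, -0.4, -0.2]
opening: 0.0395
gripper_force: 0.0
```

```bash
python3 -c "
from h import *
look(w(-.134,0),'b'); go(w(-.27,.0),.15,-81.2)"
```

```text
top none
side [-48.6  11.5] -40.0 3.519 545
clock 5.72 pos [ 0.4639 -0.3234  0.1024] yaw 8.87 target [ 0.559 -0.301  0.15 ] shares [ 0.1222 -0.0095 -0.0595] turn 1.0008 mm 109
```

View pics/bside.png

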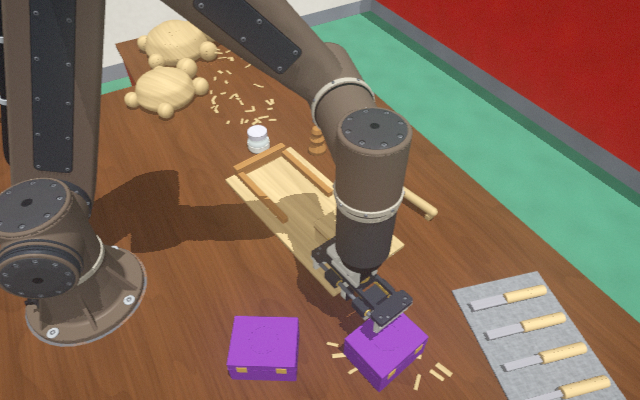

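send_rows --deltas '[[[0, 0, -0.05], 0], [[0, 0, -0.1], 0], [[0, 0, -0.15], 0], [[0, 0, -0.2], 0.08], [[0, -0.05, -0.2], 0.16]]'

```text
clock: 6.13
tool_pos: [0.4625, -0.2885, 0.2712]
orientation: [179.7, -0.8, -5.1]
force: [3.1, 0.5, 2.0]
opening: 0.0395
gripper_force: 0.0
```

```bash
python3 -c "
from h import *
go([.42,.12],.26,-81.2)"
```

```text
clock 6.13 pos [ 0.4625 -0.2885  0.2712] yaw -5.1 target [0.42 0.12 0.26] shares [-0.0983 -0.5039  0.014 ] turn 0.8455 mm 411
```

send_rows --deltas '[[[-0.01, -0.05, 0], 0], [[-0.02, -0.1, 0], 0], [[-0.03, -0.15, 0], 0], [[-0.04, -0.2, 0], 0], [[-0.05, -0.25, 0], 0]]'

```text
clock: 6.55
tool_pos: [0.4338, -0.0801, 0.2629]
orientation: [-180.0, -0.1, -4.7]
force: [1.4, 0.3, 0.2]
opening: 0.0396
gripper_force: 0.0
```

send_rows --deltas '[[[-0.01, -0.05, 0], 0.05], [[-0.02, -0.1, 0], 0.12], [[-0.03, -0.15, 0], 0.19], [[-0.04, -0.2, 0], 0.26], [[-0.05, -0.25, 0], 0.33]]'

```text
clock: 6.97
tool_pos: [0.4137, 0.0975, 0.263]
orientation: [-179.9, -0.0, -32.6]
force: [1.6, -0.8, -0.8]
opening: 0.0397
gripper_force: 0.0
```

```bash
python3 -c "
from h import *
look(w(-.134,0),'c'); go(w(-.25,.0),.25,-81.2)"
```

```text
top none
side [-141.3   -0.7] 0.6 0.015 3091
clock 7.17 pos [0.4142 0.0965 0.2627] yaw -32.07 target [ 0.556 -0.281  0.25 ] shares [0.4011 0.3057 0.0158] turn 0.5459 mm 404
```

send_rows --deltas '[[[0.038, 0.03, 0], 0.07], [[0.076, 0.06, 0], 0.14], [[0.114, 0.09, 0], 0.21], [[0.152, 0.12, 0], 0.28], [[0.19, 0.15, 0], 0.35]]'

```text
clock: 7.58
tool_pos: [0.4788, -0.0902, 0.2628]
orientation: [-179.9, -0.0, -64.1]
force: [1.1, 1.5, 0.9]
opening: 0.0396
gripper_force: 0.0
```

```bash
python3 -c "
from h import *
go(w(-.25,.0),.2,-81.2)"
```

```text
clock 7.58 pos [ 0.4788 -0.0902  0.2628] yaw -64.11 target [ 0.556 -0.281  0.2  ] shares [0.2569 0.017  0.0785] turn 0.1899 mm 215
```

send_rows --deltas '[[[0.05, 0.003, 0], 0.06], [[0.1, 0.007, 0.01], 0.12], [[0.15, 0.01, 0.025], 0.19], [[0.2, 0.014, 0.04], 0.19], [[0.25, 0.017, 0.06], 0.19]]'

```text
clock: 8.0
tool_pos: [0.554, -0.275, 0.2153]
orientation: [-179.9, -0.0, -81.0]
force: [1.7, 1.6, -0.3]
opening: 0.0395
gripper_force: 0.0
```

```bash
python3 -c "
from h import *
go(w(-.25,.0),.102,-81.2)"
```

```text
clock 8.0 pos [ 0.554  -0.275   0.2153] yaw -81.0 target [ 0.556 -0.281  0.102] shares [ 0.008  -0.0016  0.1417] turn 0.0022 mm 114
```

send_rows --deltas '[[[0.004, 0, 0.04], 0], [[0.006, -0.001, 0.08], 0], [[0.006, -0.001, 0.12], 0], [[0.006, -0.001, 0.137], 0], [[0.006, -0.001, 0.137], 0]]'

```text
clock: 8.42
tool_pos: [0.5524, -0.2768, 0.1014]
orientation: [179.6, 0.2, -81.0]
force: [-0.2, 0.1, -0.7]
opening: 0.0393
gripper_force: 0.0
```

```bash
python3 -c "
from h import *
go(w(-.2125,.0),.102,-81.2);go(w(.0705,.0),.102,-81.2);print(rel(np.r_[ctrl.get_obs()['tool_pos'][:2],0],S0))"
```

```text
clock 8.42 pos [ 0.5524 -0.2768  0.1014] yaw -81.03 target [ 0.551 -0.244  0.102] shares [-0.0409 -0.004  -0.0007] turn 0.0019 mm 33
clock 8.42 pos [ 0.5524 -0.2768  0.1014] yaw -81.03 target [0.507 0.036 0.102] shares [-0.3947 -0.0051 -0.0007] turn 0.0019 mm 316
[-0.24525037  0.00312894  1.41720735]
```

send_rows --deltas '[[[-0.01, -0.004, 0], 0.002], [[-0.02, -0.004, 0], 0.002], [[-0.03, -0.004, 0], 0.002], [[-0.036, -0.004, 0], 0.002], [[-0.042, -0.004, 0], 0.002]]'

```text
clock: 8.83
tool_pos: [0.5543, -0.2421, 0.1074]
orientation: [-179.9, -0.1, -81.1]
force: [-0.1, -4.7, 2.6]
opening: 0.0394
gripper_force: 2.4
```

send_rows --deltas '[[[-0.01, 0, 0], 0], [[-0.02, 0, 0], 0], [[-0.03, 0, 0], 0], [[-0.04, 0, 0], 0], [[-0.05, 0, 0], 0]]'

```text
clock: 9.25
tool_pos: [0.5485, -0.2031, 0.1073]
orientation: [-179.8, -0.1, -81.1]
force: [1.5, -5.4, 2.8]
opening: 0.0396
gripper_force: 2.9
```

```bash
python3 -c "
from h import *
o=ctrl.get_obs();print(rel(np.r_[o['tool_pos'][:2],0],S0)[:2],o['orientation'],o['force'])
look(w(-.09,0),'d')"
```

```text
[-0.17181387 -0.00429316] [-1.79830877e+02 -1.04119593e-01 -8.11079092e+01] [ 1.49945238 -5.39944892  2.79066708]
top [-92.6  16.2] 6.7 1.213 875
side [-95.7  -0.8] -1.8 1.666 1107
```

View pics/dside.png

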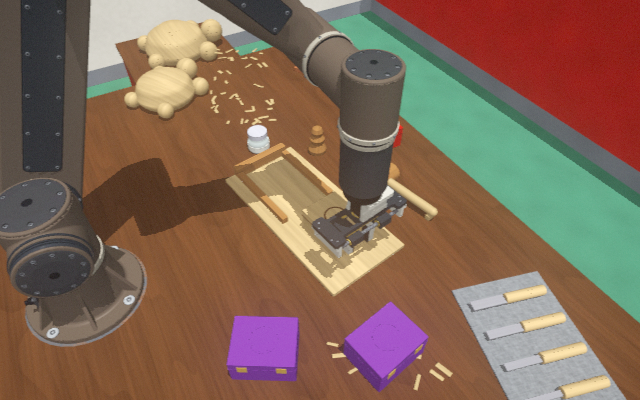

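send_rows --deltas '[[[-0.009, 0, 0], 0], [[-0.018, 0, 0], 0], [[-0.027, 0, 0], 0], [[-0.036, 0, 0], 0], [[-0.036, 0, 0], 0]]'

```text
clock: 9.87
tool_pos: [0.5428, -0.1736, 0.1057]
orientation: [180.0, 0.0, -81.1]
force: [-0.4, 0.8, -0.6]
opening: 0.0391
gripper_force: 0.0
```

```bash
python3 -c "
from h import *
o=ctrl.get_obs();t=rel(np.r_[o['tool_pos'][:2],0],S0);print(t[:2],o['orientation'],o['force'])
b=np.r_[w(t[0]+.0695,0),S0[2]]
ims=[]
for n,(r0,c0) in(('top',(150,220)),('side',(140,215))):
    p=ctrl.snapshot(n); M=np.float64([[4,0,-4*c0+1.5],[0,4,-4*r0+1.5]])
    im=cv2.warpAffine(p['color'][:,:,::-1].copy(),M,(800,290),flags=cv2.INTER_CUBIC)
    C=place(BOX[0],b)
    L=[C[[i,j]] for i in range(8) for j in range(i) if bin(i^j).count('1')==1]+[place(P[[i,j]],S0) for P in STAND[2:] for i in range(8) for j in range(i) if bin(i^j).count('1')==1]
    for l in L:
        uv=(proj(p,l)@M[:,:2].T+M[:,2]).round().astype(int); cv2.line(im,tuple(map(int,uv[0])),tuple(map(int,uv[1])),(255,0,0),1)
    ims.append(im)
cv2.imwrite('pics/e.png',np.vstack(ims))"
```

```text
[-0.14170239 -0.00314354] [ 1.79998525e+02  2.10736779e-02 -8.11468632e+01] [-0.38161892  0.84213068 -0.59195346]
```

View pics/e.png

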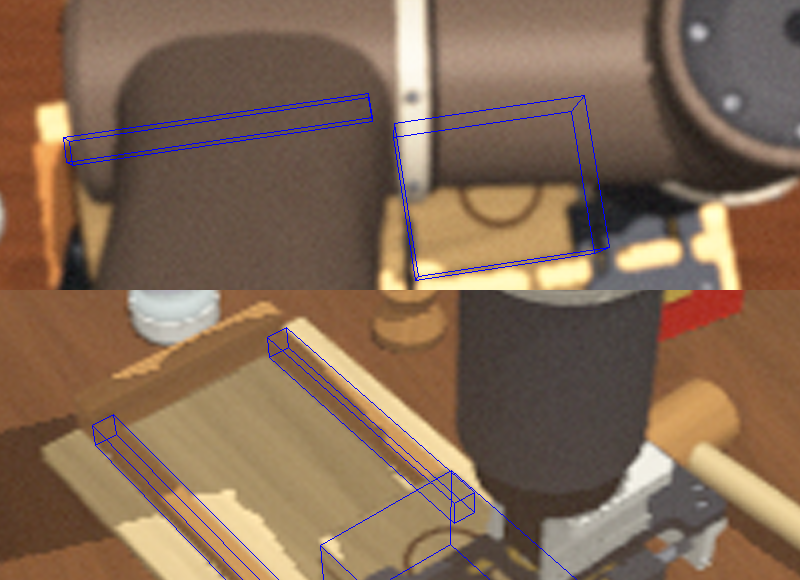

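send_rows --deltas '[[[-0.01, 0, 0], 0], [[-0.02, 0, 0], 0], [[-0.03, 0, 0], 0], [[-0.04, 0, 0], 0], [[-0.05, 0, 0], 0]]'

```text
clock: 10.38
tool_pos: [0.5365, -0.1344, 0.1055]
orientation: [180.0, 0.0, -81.2]
force: [0.5, -1.5, -1.5]
opening: 0.0392
gripper_force: 1.3
```

```bash
cat >> h.py <<'E'
def check(name,r0=150,c0=210):
    o=ctrl.get_obs();t=rel(np.r_[o['tool_pos'][:2],0],S0);print(t[:2],o['tool_pos'][2],o['orientation'],o['force'])
    b=np.r_[w(t[0]+.0695,0),S0[2]]; ims=[]
    for n in('top','side'):
        p=ctrl.snapshot(n); M=np.float64([[4,0,-4*c0+1.5],[0,4,-4*r0+1.5]])
        im=cv2.warpAffine(p['color'][:,:,::-1].copy(),M,(400,480),flags=cv2.INTER_CUBIC)
        for P,q in((BOX[0],b),(STAND[2],S0),(STAND[3],S0)):
            C=place(P,q)
            for i in range(8):
                for j in range(i):
                    if bin(i^j).count('1')==1:
                        uv=(proj(p,C[[i,j]])@M[:,:2].T+M[:,2]).round().astype(int); cv2.line(im,tuple(map(int,uv[0])),tuple(map(int,uv[1])),(255,0,0),1)
        ims.append(im)
    cv2.imwrite(f'pics/{name}.png',np.hstack(ims))
E
python3 -c "
from h import *
check('f',150,240)"
```

```text
[-0.10200669 -0.00294313] 0.10548676262117582 [ 1.79970278e+02  8.87303984e-03 -8.11806529e+01] [ 0.49584393 -1.50467264 -1.49408966]
```

View pics/f.png

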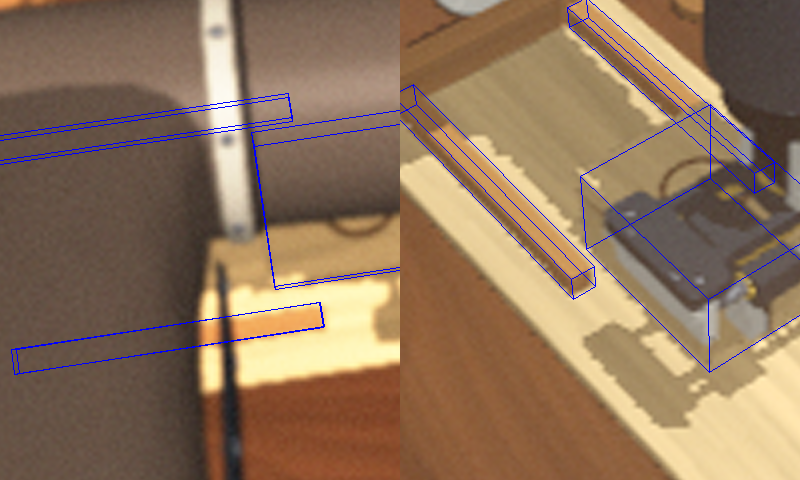

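The box is squarely in the mouth, with even gaps to both rails, and the predicted outline matches in both views. I'll keep pushing.

send_rows --deltas '[[[-0.01, 0, 0], 0], [[-0.02, 0, 0], 0], [[-0.03, 0, 0], 0], [[-0.04, 0, 0], 0], [[-0.05, 0, 0], 0]]'

```text
clock: 10.9
tool_pos: [0.5306, -0.0949, 0.1057]
orientation: [180.0, -0.0, -81.2]
force: [0.5, -4.1, 0.3]
opening: 0.0394
gripper_force: 1.8
```

send_rows --deltas '[[[-0.01, 0, 0], 0], [[-0.02, 0, 0], 0], [[-0.03, 0, 0], 0], [[-0.04, 0, 0], 0], [[-0.05, 0, 0], 0]]'

```text
clock: 11.32
tool_pos: [0.5245, -0.0553, 0.1057]
orientation: [180.0, -0.0, -81.2]
force: [0.4, -3.6, 0.7]
opening: 0.0396
gripper_force: 2.0
```

send_rows --deltas '[[[-0.01, 0, 0], 0], [[-0.02, 0, 0], 0], [[-0.03, 0, 0], 0], [[-0.04, 0, 0], 0], [[-0.05, 0, 0], 0]]'

```text
clock: 11.73
tool_pos: [0.5184, -0.0158, 0.1057]
orientation: [180.0, -0.0, -81.2]
force: [0.9, -4.2, 1.7]
opening: 0.0394
gripper_force: 2.3
```

```bash
python3 -c "
from h import *
check('g',130,200)"
```

```text
[ 0.01791374 -0.00313656] 0.1057213327464954 [ 1.79998844e+02 -3.88357347e-03 -8.11716537e+01] [ 0.92225669 -4.19854357  1.74287968]
```

View pics/g.png

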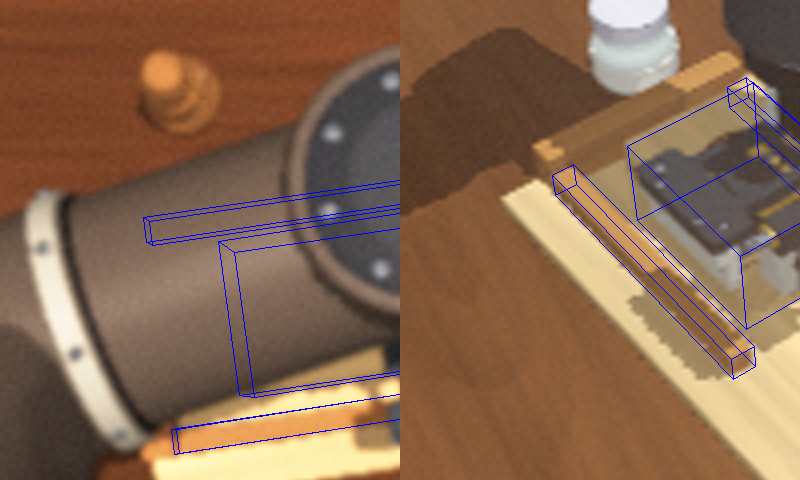

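send_rows --deltas '[[[-0.01, 0, 0], 0], [[-0.02, 0, 0], 0], [[-0.03, 0, 0], 0], [[-0.04, 0, 0], 0], [[-0.046, 0, 0], 0]]'

```text
clock: 12.25
tool_pos: [0.5126, 0.0207, 0.1056]
orientation: [180.0, 0.0, -81.2]
force: [0.8, -3.4, 0.3]
opening: 0.0395
gripper_force: 1.8
```

send_rows --deltas '[[[-0.003, 0, 0], 0], [[-0.006, 0, 0], 0], [[-0.009, 0, 0], 0], [[-0.012, 0, 0], 0], [[-0.014, 0, 0], 0]]'

```text
clock: 12.67
tool_pos: [0.511, 0.031, 0.1056]
orientation: [180.0, -0.0, -81.2]
force: [0.4, -3.2, -0.1]
opening: 0.0397
gripper_force: 1.6
```

send_rows --deltas '[[[-0.001, 0, 0], 0], [[-0.002, 0, 0], 0], [[-0.003, 0, 0], 0], [[-0.004, 0, 0], 0], [[-0.005, 0, 0], 0]]'

```text
clock: 13.08
tool_pos: [0.5109, 0.0332, 0.106]
orientation: [180.0, -0.1, -81.1]
force: [7.4, -21.8, 1.5]
opening: 0.0397
gripper_force: 11.0
```

```bash
python3 -c "
from h import *
o=ctrl.get_obs();print(rel(np.r_[o['tool_pos'][:2],0],S0)[:2],o['force'],o['orientation'])"
```

```text
[ 0.06753851 -0.00322959] [  7.44252609 -21.78789404   1.45975392] [ 1.79972037e+02 -1.47411531e-01 -8.11100200e+01]
```

The reaction rose from 3 N to 22 N at the expected place, so the box is against the stop. I'll retreat straight back, then rise and verify.

send_rows --deltas '[[[0.005, 0, 0], 0], [[0.02, 0, 0], 0], [[0.04, 0, 0], 0], [[0.06, 0, -0.03], 0], [[0.08, 0, -0.07], 0]]'

```text
clock: 13.5
tool_pos: [0.5188, -0.0296, 0.16]
orientation: [179.7, 0.0, -81.2]
force: [1.2, 0.3, -0.4]
opening: 0.0395
gripper_force: 0.0
```

send_rows --deltas '[[[0.05, 0, -0.03], 0], [[0.1, 0, -0.06], 0], [[0.15, 0, -0.1], 0], [[0.2, 0, -0.1], 0], [[0.24, 0, -0.1], 0]]'

```text
clock: 13.92
tool_pos: [0.5502, -0.2151, 0.2445]
orientation: [-179.7, -0.1, -81.1]
force: [1.7, 1.4, 0.1]
opening: 0.0393
gripper_force: 0.0
```

send_rows --deltas '[[[0.05, 0, 0], 0], [[0.1, 0, 0], 0], [[0.15, 0, 0], 0], [[0.2, 0, 0], 0], [[0.22, 0, 0], 0]]'

```text
clock: 14.33
tool_pos: [0.5758, -0.3918, 0.2405]
orientation: [180.0, -0.0, -81.3]
force: [1.6, 0.8, -0.3]
opening: 0.0393
gripper_force: 0.0
```

```bash
python3 -c "
from h import *
look(w(.14,0),'z')
for n in('top','side'):
    p=ctrl.snapshot(n)
    for t in('wax_jar','figure','mallet'):
        print(n,t,[(np.array(r['xy'])*[640,400]).round(1).tolist() for r in ctrl.cut_out(p,t)])"
```

```text
top [137.2   0.9] 0.1 0.031 1980
side [140.9  -2. ] -0.6 0.022 2232
top wax_jar [[207.9, 202.3], [277.9, 184.7]]
top figure [[246.0, 152.9]]
top mallet [[327.5, 120.2]]
side wax_jar [[255.9, 137.8]]
side figure [[315.3, 139.7]]
side mallet [[390.2, 183.9]]
```

View pics/zside.png

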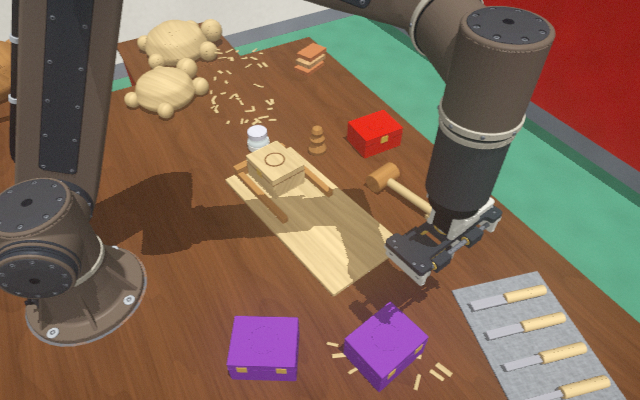

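The picture shows the box against the stop between the rails, at pixel (275, 168). It measures x about 139 mm, centred within 2 mm and square within 0.6°. The jar, figure and mallet are where they started.

```bash
python3 -c "
from plant import ctrl
print(ctrl.close_job())"
```

```text
the job is handed in; nothing more can be done
None
```

I pushed the box home against the end stop and handed the job in; the camera check just before showed it centred within about 2 mm, square within 1° and clear of both rails, but the hand-in call returned no verdict.

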